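Open the café strongbox by its combination dial

TASK

Open the strongbox for the morning float: turn its dial right (clockwise) to 12, then left to 21, then right again until you feel it stop dead, without forcing it against that stop. Then raise the lid to about 45 degrees, where it stays by itself, and let go. Never wrench at the dial or at a lid that is still bolted, and leave the cups and the tamper beside the box where they stand.

Things in the scene. Friction and masses are not known exactly. Their poses are not given: they have to be found in the camera images.
- safe: Grey steel strongbox, fixed to the counter, 220 deep (x) x 270 wide (y) x 119 mm high with its lid. Origin: centre of the underside; its x axis points from its front (the side of the lid's bar) to its hinges at the back, y to its left, z up. The dial's axis stands upright through x = +5 mm, y = 0; the lid's top is at z = 119 mm.
- keeper: Steel strip inside the box's front wall (60 x 16 x 4 mm, origin at its centre), under which the lid's bolt hooks while locked. With the bolt in, the lid lifts only 2 or 3 mm and must not be pulled; the bolt is sprung and draws itself when the three moves of the combination are right.
- dial: Black dial disc, 76 mm across, 7.5 mm high, with a round knurled aluminium knob on it (40 mm across, 29 mm high), flat on the lid. Origin on its axis at its underside, z up. 40 graduations, numbers rise clockwise seen from above; left (counter-clockwise) turns raise the number at the index. Dial yaw minus box yaw = number x 0.15708 rad (0 at the index: axes parallel). Starts between 15 and 22.
- dial_zero (a point): The graduation 0, at the dial's rim, 38 mm from its axis: the thick long mark with an arrowhead. A black line on the knob's top runs from the centre towards it. Marks of 10, 20, 30 are long, those of 5, 15 .. medium. 12 and 21 must be met to within about 3/4 of a division; if one is overrun, start again with turning right to 12.
- dial_knob (a point): Centre of the knob's flat top, on the dial's axis, 36.5 mm above the dial's underside; grip the knob from above on its round side. It turns freely at under 0.15 N m. No clearing turns are needed: from the start, right to 12 is 0.5 to 1.6 rad, then left to 21 is 1.41 rad, then right 0.25 to 0.95 rad to the stop, whose place is not known beforehand. It may be let go and gripped anew at any time.
- index (a point): Black index mark on the steel ring around the dial, 45 mm from the dial's axis on the box's front side (-x of the box). The number opposite it is the one set. On the last right turn the bolt drops and the dial stops dead within the next 0.1 rad or so: torque then climbs steeply; 0.15 to 0.3 N m is enough, over 0.45 N m is forcing it. A further turn is never needed.
- lid (a joint): Lid angle, rad: 0 shut, 0.79 at 45 degrees, 1.7 its end. Hinged at the back, its front edge rises. A stiff hinge holds it at any angle; it takes about 7 to 14 N at the bar to lift it once unlocked. More than 25 N on a locked one is wrenching it.
- lid_bar (a point): Middle of the lid's lifting bar: round steel, 10 mm thick, 94 mm long in the clear between its two posts, along the box's y, its axis 38 mm above the lid's top and 202 mm in front of the hinge line (18 mm behind the lid's front edge). Free from above on both sides; the knob's axis is 97 mm behind it.
- lid_hinge (a point): Point on the lid's hinge line, at mid-width, 110 mm behind the box's centre and 95 mm above the counter. The lid bar lies 202 mm in front of it and 62 mm above it when shut and swings on a circle about this line (parallel to the box's y).
- tamper: Black coffee tamper with a steel foot, 58 mm across, 79 mm high, loose beside the box; origin at its foot's centre. Leave it alone.
- dosing_cup: Steel dosing cup, 58 mm across, 75 mm high, loose beside the box; origin at its foot's centre. Leave it alone.
- espresso_cup: Blue espresso cup with a handle, 72 mm across, 60 mm high, loose beside the box; origin at its foot's centre. Leave it alone.

How it is judged:
By the outcome, as a careful person would: the job done as asked, in the order asked, and still so for the second after the job is handed in, with the robot touching nothing.
It also fails if it takes over 72 s, if anything falls off the work surface, if the arm or the gripper's body presses on something with over 40 N, if the wrist force passes 120 N, or if a joint passes its speed limit or range.

ROBOT

A 7-joint arm with a two-finger parallel gripper is mounted at the origin on the work surface. World frame = base frame: x ahead of the robot, y to its left, z up, the work surface at z = 0. Lengths are in mm, angles in rad, forces in N, time in s.
With the tool pointing down it reaches from about 425 to 875 mm from the base axis. Payload 8.4 kg.
Tool frame: the origin (TCP) lies between the finger pads; the fingertips stand 19 mm ahead of it and the grasp point (between the pads) is the TCP; z points along the fingers, y is the line along which they close (so a half turn about z gives the same grasp; the last joint's range is limited). The gripper opens to 87 mm and grips with 3 to 60 N. Pads are 19 mm wide; open, the fingers measure 117 mm over their backs; the gripper's body (75 mm by 190 mm) begins 51 mm behind the grasp point.
Start: joints at [-1.439, 0.333, 0.04, 1.465, -0.013, 1.343, -0.059], TCP at [148.695, 632.736, 241.546] pointing down, gripper open.
Joint ranges: [-2.58, 2.58], [-0.38, 2.09], [-1.3, 1.39], [0.25, 2.4], [-1.5, 4.64], [0.08, 2.09], [-2.65, 2.65]. Speed limits (rad/s): [2.22, 2.22, 2.79, 2.79, 3.14, 3.14, 3.14].

INTERFACE

Orientations are given as a unit quaternion [x, y, z, w].
In Python, from rig import * gives the robot as it stands.
- The arm moves only by the tool servo_tool, never from a script. Its argument "series" is a list of rows, each an object of numbers: "grip": the opening, from 0 (shut) to 1 (fully open); "tx", "ty", "tz": the shift along the tool's x, y, z in mm; "rx", "ry", "rz": the turn, a rotation vector about the tool's x, y, z in rad. A call has exactly 8 rows; each row is the pose to reach, as a shift and turn from the pose commanded when the call began, along the tool's axes at that moment; what a row does not reach only later rows make up. A row lasts 1/12 s, in which the tool goes at most 41.7 mm and 7.16 degrees, less where a joint would pass 70% of its speed; a pose out of reach is approached as far as the arm can. A call with a gripper value outside its range is refused whole. The fingers move at their own pace and stop on an object; "newtons" is the grip in N (left out, the last holds). Time passes only in rows, so rows that repeat a pose let the fingers close, or fill a call up. It gives the time, the measured TCP pose, the force, the opening and the grip force at its end, in the units of the state.
- get_state(): the state, without advancing time (a new reading comes with each control period).
- grab_frame(name): name is "side" or "top" or "wrist"; returns a dict with "pixels" (400x640x3 uint8, red, green, blue), "fx", "fy", "cx", "cy" (pixels), "xyz" and "rotation" of the camera in the world. Camera axes: x right, y down, z forward; pixel columns grow to the right and rows downward; lengths in mm; the calibration is good to about 2 mm. A picture is of the moment at which its call begins. There is no depth.
- sign_off(): hands the job in; it is judged then, once.
The state is a dict: "clock": time; "joints": joint angles; "qvel": joint speeds; "joint_torque": joint torques, N m; "tcp_pos": TCP position; "tool_rot": TCP orientation; "ft_force": force on the tool from outside, world axes, zero at the start; "moment": the same for the moment, N m; "width": finger opening in mm; "grasp_force": force on a finger pad.
Only numpy, scipy, OpenCV 4.12 (cv2) and the standard library are available. Lean on these libraries where they do the work, as an engineer would, in place of code of your own. Each camera call takes 0.05 s, during which the arm holds its last target. There are 200 camera calls.

## Working session

There is one attempt and no reset: what is moved stays moved. The work goes in short steps, Python scripts to look and compute and a tool call to move; the robot and the scene stay as the last step left them, time stands still between calls to the robot, and variables do not carry over. Pictures are saved under pics/ and viewed, at most 10 in all, crops included, and the job is handed in when it is done.

Besides the shell and the picture viewer there is one more tool, called after "Emit:" as name(argument=value, ...) on one line, values as JSON. servo_tool: Moves the arm, as the interface text tells. Its arguments: {"type":"object","properties":{"series":{"type":"array"},"newtons":{"type":"number"}},"required":["series"]}

```bash
ls; mkdir -p pics; cat > h.py <<'E'
from rig import *
import numpy as np, cv2
from scipy.spatial.transform import Rotation as R
def ray(f,u,v,z):
    d=np.array(f["rotation"]).reshape(3,3)@np.array([(u-f["cx"])/f["fx"],(v-f["cy"])/f["fy"],1.])
    p=np.array(f["xyz"]); return p+d*(z-p[2])/d[2]
def proj(f,P):
    q=np.array(f["rotation"]).reshape(3,3).T@(np.array(P,float)-np.array(f["xyz"]))
    return np.array([f["fx"]*q[0]/q[2]+f["cx"],f["fy"]*q[1]/q[2]+f["cy"]])
def save(f,n): cv2.imwrite("pics/"+n,cv2.cvtColor(f["pixels"],cv2.COLOR_RGB2BGR))
E
python3 - <<'E'
from h import *
s=get_state();print(s)
fs=[]
for n in("top","side"):
    f=grab_frame(n);save(f,n+"0.png");print(n,f["xyz"],f["rotation"],f["fx"],f["cx"],f["cy"])
E
```

```text
pics
{'clock': 0.0, 'joints': array([-1.43920834,  0.33390182,  0.03986   ,  1.46628336, -0.01341586,
        1.34328   , -0.05846821]), 'qvel': array([-0.00100778,  0.0001276 ,  0.0007787 , -0.00138539,  0.00012226,
        0.00114211, -0.00207271]), 'joint_torque': array([ 8.17655418e-04, -6.56344414e+01,  1.33595321e+00, -4.03800702e+01,
       -5.96827269e-02,  4.49612341e-02,  1.87447281e-04]), 'tcp_pos': array([148.59698178, 632.33571142, 240.65899833]), 'tool_rot': array([ 1.15126186e-01,  9.93350550e-01, -8.01895093e-04, -4.81536640e-05]), 'ft_force': array([ 0.14322673, -0.29553405,  0.52978104]), 'moment': array([0.05522063, 0.01398258, 0.02244705]), 'grasp_force': 0.0, 'width': 87.3000826638022}
top [ 491.83119003   79.49193434 1285.30587967] [ 0.7126648  -0.69899619  0.04488584 -0.03871009] 516.6663288905595 318.93679138990734 202.20863485301885
side [491.38298066 984.91595635 751.27494353] [-0.07308191  0.88420274 -0.46068627  0.02475303] 453.45801229768665 317.3666832815838 186.66068871346596
```

View pics/top0.png

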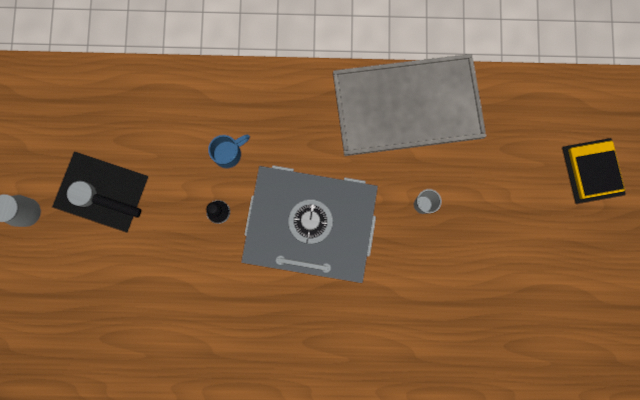

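View pics/side0.png

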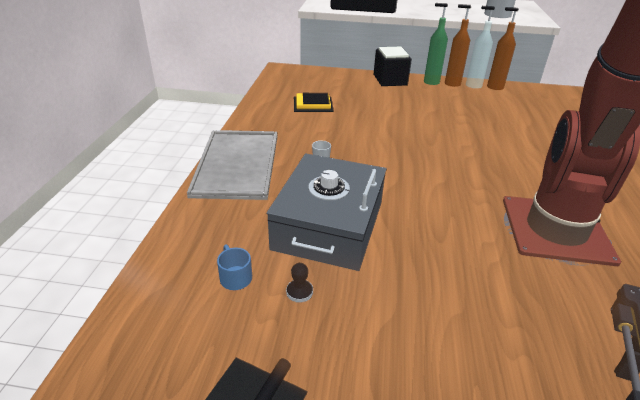

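The top view shows the dial at about (311,220), the bar's posts at (280,260) and (327,268), and the tamper at (217,211). The dosing cup is at (428,201) and the espresso cup at (225,151). Next I'll measure the box pose and unwarp the dial.

```bash
sed -i 's/np.array(f\["rotation"\]).reshape(3,3)/R.from_quat(f["rotation"]).as_matrix()/' h.py
cat >> h.py <<'E'
def rectify(f,C,yaw,z,half,n):
    # view from above of plane z: box -x (front) down, box +y left
    g=np.linspace(half,-half,n); c,s=np.cos(yaw),np.sin(yaw)
    m=np.array([[proj(f,[C[0]+c*a-s*b,C[1]+s*a+c*b,z]) for b in g] for a in g],np.float32)
    return cv2.remap(f["pixels"],m[...,0],m[...,1],cv2.INTER_CUBIC)
E
python3 - <<'E'
from h import *
f=grab_frame("top")
a=ray(f,280,260.5,157);b=ray(f,327,268,157);k=ray(f,311,220,126.5)
print("bar",a,b,np.linalg.norm(a-b),"dial",k,ray(f,311,220,155))
for u,v in((258,167),(377,185),(362,282),(242,263)): print(ray(f,u,v,119))
d=a-b;yaw=np.arctan2(d[1],d[0])-np.pi/2;print("yaw",yaw)
print("expected dial from bar",(a+b)/2+97*np.array([np.cos(yaw),np.sin(yaw),0]))
for n,p in(("tamper",(217,211)),("cup",(428,201)),("esp",(225,151))):print(n,ray(f,*p,60))
cv2.imwrite("pics/rect.png",cv2.cvtColor(rectify(f,k,yaw,126.5,60,480),cv2.COLOR_RGB2BGR))
E
```

```text
bar [497.05886167 152.91880122 157.        ] [482.83244066  50.7189089  157.        ] 103.18531409746892 dial [589.00074708  87.74320525 126.5       ] [586.61093148  87.54027116 155.        ]
[708.90696787 211.59323513 119.        ]
[672.77584692 -61.31265724 119.        ]
[452.9665659  -28.97530846 119.        ]
[490.07367666 240.23658629 119.        ]
yaw -0.13831311537047553
expected dial from bar [586.01929926  88.445219   157.        ]
tamper [611.6607596  312.20709308  60.        ]
cup [ 645.67857095 -190.86232067   60.        ]
esp [757.41544945 299.05789473  60.        ]
```

View pics/rect.png

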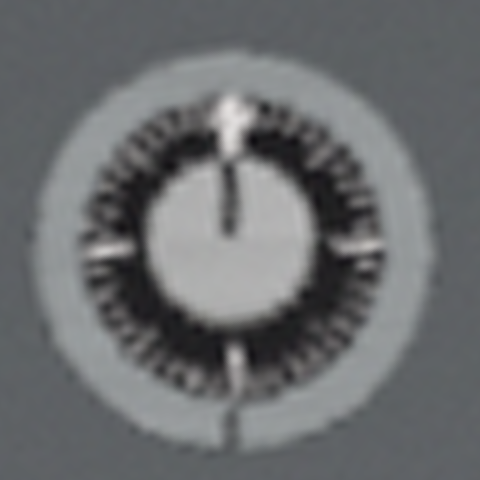

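The dial reads about 20.1 and its axis is near (587, 89). The box yaw is about -0.137, and the bar and dial positions agree to within 2 mm. I'll move above the dial and take a close look.

Emit:
servo_tool(series=[{"grip": 1, "tx": -15, "ty": -12}, {"tx": -38, "ty": -30}, {"tx": -62, "ty": -48}, {"tx": -86, "ty": -67}, {"tx": -110, "ty": -85}, {"tx": -135, "ty": -105}, {"tx": -160, "ty": -124}, {"tx": -184, "ty": -143}])

```text
$.series[0]: bad value
```

Emit:
servo_tool(series=[{"tx": -23, "ty": -18}, {"tx": -46, "ty": -36}, {"tx": -69, "ty": -54}, {"tx": -92, "ty": -72}, {"tx": -115, "ty": -90}, {"tx": -138, "ty": -107}, {"tx": -161, "ty": -125}, {"tx": -184, "ty": -143}])

```text
$.series[0]: bad value
```

Emit:
servo_tool(series=[{"tx": -25, "ty": -20}, {"tx": -50, "ty": -39}, {"tx": -75, "ty": -58}, {"tx": -100, "ty": -78}, {"tx": -125, "ty": -97}, {"tx": -150, "ty": -117}, {"tx": -170, "ty": -133}, {"tx": -183, "ty": -143}])

```text
$.series[0]: bad value
```

Emit:
servo_tool(series=[{"rz": 0.06}, {"rz": 0.15}, {"rz": 0.25}, {"rz": 0.35}, {"rz": 0.45}, {"rz": 0.55}, {"rz": 0.65}, {"rz": 0.75}])

```text
$.series[0]: bad value
```

Emit:
servo_tool(series=[{"rz": 0.1}, {"rz": 0.2}, {"rz": 0.3}, {"rz": 0.4}, {"rz": 0.5}, {"rz": 0.57}, {"rz": 0.59}, {"rz": 0.59}])

```text
$.series[0]: bad value
```

```bash
python3 - <<'E'
from h import *
s=get_state();print(s["clock"],s["joints"],s["tcp_pos"],R.from_quat(s["tool_rot"]).as_matrix(),s["ft_force"],s["moment"])
f=grab_frame("wrist");save(f,"w1.png");print(f["xyz"],proj(f,[587,89,155]),proj(f,[587,89,126]))
E
```

```text
0.15 [-1.43920591  0.33375681  0.03985748  1.46603339 -0.01342366  1.34329
 -0.05848247] [148.61201716 632.44931911 240.87503929] [[-9.73488983e-01  2.28733792e-01 -2.29192941e-04]
 [ 2.28733901e-01  9.73488244e-01 -1.20034407e-03]
 [-5.14426161e-05 -1.22094592e-03 -9.99999253e-01]] [ 0.21167885 -0.17891789 -0.6425719 ] [-3.10954744e-02  5.84648110e-05 -3.16190335e-02]
[ 81.65044848 647.59321502 382.87643366] [-54.0834356  685.93457382] [-27.58804947 646.27232808]
```

View pics/w1.png

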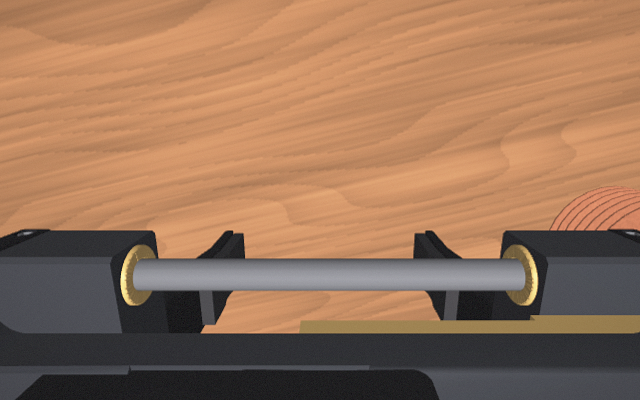

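The wrist picture shows only the fingers over bare wood, because every move was refused. A row probably needs all its keys, so I'll resend with full rows.

Emit:
servo_tool(series=[{"grip": 1, "tx": -15, "ty": -12, "tz": 0, "rx": 0, "ry": 0, "rz": 0}, {"grip": 1, "tx": -38, "ty": -30, "tz": 0, "rx": 0, "ry": 0, "rz": 0}, {"grip": 1, "tx": -62, "ty": -48, "tz": 0, "rx": 0, "ry": 0, "rz": 0}, {"grip": 1, "tx": -86, "ty": -67, "tz": 0, "rx": 0, "ry": 0, "rz": 0}, {"grip": 1, "tx": -110, "ty": -85, "tz": 0, "rx": 0, "ry": 0, "rz": 0}, {"grip": 1, "tx": -135, "ty": -105, "tz": 0, "rx": 0, "ry": 0, "rz": 0}, {"grip": 1, "tx": -160, "ty": -124, "tz": 0, "rx": 0, "ry": 0, "rz": 0}, {"grip": 1, "tx": -184, "ty": -143, "tz": 0, "rx": 0, "ry": 0, "rz": 0}])

```text
clock: 0.87
tcp_pos: [296.0, 449.9, 241.5]
tool_rot: [0.115, 0.993, -0.0, -0.0]
ft_force: [1.0, 1.0, -0.5]
width: 87.1
grasp_force: 0.0
```

Emit:
servo_tool(series=[{"grip": 1, "tx": -23, "ty": -18, "tz": 0, "rx": 0, "ry": 0, "rz": 0}, {"grip": 1, "tx": -46, "ty": -36, "tz": 0, "rx": 0, "ry": 0, "rz": 0}, {"grip": 1, "tx": -69, "ty": -54, "tz": 0, "rx": 0, "ry": 0, "rz": 0}, {"grip": 1, "tx": -92, "ty": -72, "tz": 0, "rx": 0, "ry": 0, "rz": 0}, {"grip": 1, "tx": -115, "ty": -90, "tz": 0, "rx": 0, "ry": 0, "rz": 0}, {"grip": 1, "tx": -138, "ty": -107, "tz": 0, "rx": 0, "ry": 0, "rz": 0}, {"grip": 1, "tx": -161, "ty": -125, "tz": 0, "rx": 0, "ry": 0, "rz": 0}, {"grip": 1, "tx": -184, "ty": -143, "tz": 0, "rx": 0, "ry": 0, "rz": 0}])

```text
clock: 1.53
tcp_pos: [442.1, 268.9, 241.6]
tool_rot: [0.115, 0.993, 0.0, -0.0]
ft_force: [1.2, -0.3, 0.5]
width: 87.3
grasp_force: 0.0
```

Emit:
servo_tool(series=[{"grip": 1, "tx": -25, "ty": -20, "tz": 0, "rx": 0, "ry": 0, "rz": 0}, {"grip": 1, "tx": -50, "ty": -39, "tz": 0, "rx": 0, "ry": 0, "rz": 0}, {"grip": 1, "tx": -75, "ty": -58, "tz": 0, "rx": 0, "ry": 0, "rz": 0}, {"grip": 1, "tx": -100, "ty": -78, "tz": 0, "rx": 0, "ry": 0, "rz": 0}, {"grip": 1, "tx": -125, "ty": -97, "tz": 0, "rx": 0, "ry": 0, "rz": 0}, {"grip": 1, "tx": -150, "ty": -117, "tz": 0, "rx": 0, "ry": 0, "rz": 0}, {"grip": 1, "tx": -170, "ty": -133, "tz": 0, "rx": 0, "ry": 0, "rz": 0}, {"grip": 1, "tx": -183, "ty": -143, "tz": 0, "rx": 0, "ry": 0, "rz": 0}])

```text
clock: 2.2
tcp_pos: [588.2, 85.8, 241.5]
tool_rot: [0.117, 0.993, -0.001, 0.0]
ft_force: [-0.2, 0.2, -0.1]
width: 86.9
grasp_force: 0.0
```

Emit:
servo_tool(series=[{"grip": 1, "tx": 0, "ty": 0, "tz": 0, "rx": 0, "ry": 0, "rz": 0.06}, {"grip": 1, "tx": 0, "ty": 0, "tz": 0, "rx": 0, "ry": 0, "rz": 0.15}, {"grip": 1, "tx": 0, "ty": 0, "tz": 0, "rx": 0, "ry": 0, "rz": 0.25}, {"grip": 1, "tx": 0, "ty": 0, "tz": 0, "rx": 0, "ry": 0, "rz": 0.35}, {"grip": 1, "tx": 0, "ty": 0, "tz": 0, "rx": 0, "ry": 0, "rz": 0.45}, {"grip": 1, "tx": 0, "ty": 0, "tz": 0, "rx": 0, "ry": 0, "rz": 0.55}, {"grip": 1, "tx": 0, "ty": 0, "tz": 0, "rx": 0, "ry": 0, "rz": 0.65}, {"grip": 1, "tx": 0, "ty": 0, "tz": 0, "rx": 0, "ry": 0, "rz": 0.75}])

```text
clock: 2.87
tcp_pos: [586.8, 89.1, 241.4]
tool_rot: [0.473, 0.881, -0.0, -0.0]
ft_force: [-0.1, 0.5, -0.6]
width: 87.0
grasp_force: 0.0
```

Emit:
servo_tool(series=[{"grip": 1, "tx": 0, "ty": 0, "tz": 0, "rx": 0, "ry": 0, "rz": 0.1}, {"grip": 1, "tx": 0, "ty": 0, "tz": 0, "rx": 0, "ry": 0, "rz": 0.2}, {"grip": 1, "tx": 0, "ty": 0, "tz": 0, "rx": 0, "ry": 0, "rz": 0.3}, {"grip": 1, "tx": 0, "ty": 0, "tz": 0, "rx": 0, "ry": 0, "rz": 0.4}, {"grip": 1, "tx": 0, "ty": 0, "tz": 0, "rx": 0, "ry": 0, "rz": 0.5}, {"grip": 1, "tx": 0, "ty": 0, "tz": 0, "rx": 0, "ry": 0, "rz": 0.56}, {"grip": 1, "tx": 0, "ty": 0, "tz": 0, "rx": 0, "ry": 0, "rz": 0.59}, {"grip": 1, "tx": 0, "ty": 0, "tz": 0, "rx": 0, "ry": 0, "rz": 0.59}])

```text
clock: 3.53
tcp_pos: [586.8, 89.2, 241.4]
tool_rot: [0.708, 0.707, -0.0, -0.0]
ft_force: [-0.5, 0.2, 0.9]
width: 87.3
grasp_force: 0.0
```

```bash
python3 - <<'E'
from h import *
s=get_state();print(s["clock"],s["joints"],s["tcp_pos"],R.from_quat(s["tool_rot"]).as_matrix(),s["ft_force"],s["moment"])
f=grab_frame("wrist");save(f,"w2.png");print(f["xyz"],proj(f,[587,89,155]),proj(f,[587,89,126]))
E
```

```text
3.5333 [-0.82742485  0.25639815  0.72518455  1.63776262 -0.1747      1.31421247
 -0.07521252] [586.79519257  89.15526591 241.406739  ] [[ 1.32762766e-03  9.99999069e-01 -3.15084914e-04]
 [ 9.99999111e-01 -1.32766608e-03 -1.21738823e-04]
 [-1.22157037e-04 -3.14923010e-04 -9.99999943e-01]] [-0.4927448   0.17718654  0.86601225] [-0.07221365  0.08048933 -0.02472822]
[586.84304833 157.17069433 383.41436404] [329.04539825 212.59205331] [329.00357653 202.0587674 ]
```

View pics/w2.png

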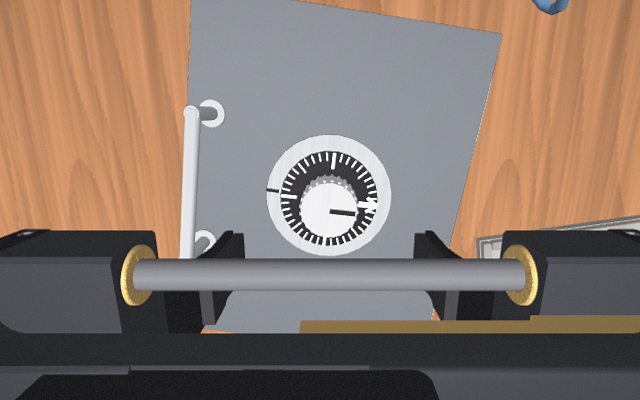

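The wrist view puts the knob's top at (329,212), as predicted. The index is at (272,190) and the zero arrow at (366,205). I'll unwrap the dial in polar form to get the number.

```bash
cat >> h.py <<'E'
C=np.array([587,89.]);YAW=-0.137
def polar(f,n,a0=-200,a1=200,z=126.5,C=C):
    # columns: angle (deg, ccw from box -x, i.e. from index), rows: radius 52..18 mm
    w=780;A=np.radians(np.linspace(a0,a1,w))+YAW+np.pi
    m=np.array([[proj(f,[C[0]+r*np.cos(a),C[1]+r*np.sin(a),z]) for a in A] for r in np.linspace(52,18,170)],np.float32)
    im=cv2.remap(f["pixels"],m[...,0],m[...,1],cv2.INTER_CUBIC)
    for d in range(int(a0//10*10),int(a1)+1,10):
        x=int((d-a0)/(a1-a0)*(w-1))
        if 0<=x<w: cv2.line(im,(x,0),(x,12 if d%50==0 else 6),(255,0,0),1)
    cv2.imwrite("pics/"+n,cv2.cvtColor(im,cv2.COLOR_RGB2BGR));return im
E
python3 - <<'E'
from h import *
f=grab_frame("wrist");polar(f,"p1.png")
E
```

```text
(no output)
```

View pics/p1.png

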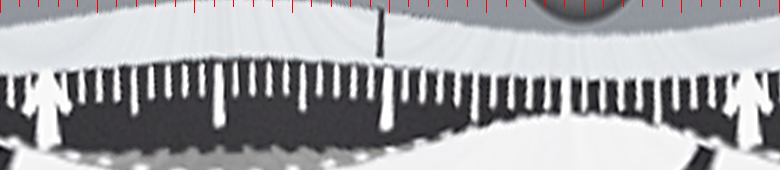

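Averaging marks 0 and 20 and correcting for parallax, the dial reads 20.17. The axis sits about 1 mm further toward +y than my estimate. Right to 12 is therefore 1.28 rad. I'll descend and grip now.

Emit:
servo_tool(series=[{"grip": 1, "tx": 0.7, "ty": 0, "tz": 12, "rx": 0, "ry": 0, "rz": 0}, {"grip": 1, "tx": 0.7, "ty": 0, "tz": 28, "rx": 0, "ry": 0, "rz": 0}, {"grip": 1, "tx": 0.7, "ty": 0, "tz": 44, "rx": 0, "ry": 0, "rz": 0}, {"grip": 1, "tx": 0.7, "ty": 0, "tz": 60, "rx": 0, "ry": 0, "rz": 0}, {"grip": 1, "tx": 0.7, "ty": 0, "tz": 74, "rx": 0, "ry": 0, "rz": 0}, {"grip": 1, "tx": 0.7, "ty": 0, "tz": 84, "rx": 0, "ry": 0, "rz": 0}, {"grip": 1, "tx": 0.7, "ty": 0, "tz": 90, "rx": 0, "ry": 0, "rz": 0}, {"grip": 1, "tx": 0.7, "ty": 0, "tz": 91, "rx": 0, "ry": 0, "rz": 0}])

```text
clock: 4.3
tcp_pos: [586.3, 89.6, 149.2]
tool_rot: [0.707, 0.707, -0.001, -0.0]
ft_force: [0.4, 0.0, 0.4]
width: 86.9
grasp_force: 0.0
```

Emit:
servo_tool(newtons=20, series=[{"grip": 0.5, "tx": 0, "ty": 0, "tz": 0, "rx": 0, "ry": 0, "rz": 0}, {"grip": 0.45, "tx": 0, "ty": 0, "tz": 0, "rx": 0, "ry": 0, "rz": 0}, {"grip": 0.4, "tx": 0, "ty": 0, "tz": 0, "rx": 0, "ry": 0, "rz": 0}, {"grip": 0.3, "tx": 0, "ty": 0, "tz": 0, "rx": 0, "ry": 0, "rz": 0}, {"grip": 0.3, "tx": 0, "ty": 0, "tz": 0, "rx": 0, "ry": 0, "rz": 0}, {"grip": 0.3, "tx": 0, "ty": 0, "tz": 0, "rx": 0, "ry": 0, "rz": 0}, {"grip": 0.3, "tx": 0, "ty": 0, "tz": 0, "rx": 0, "ry": 0, "rz": 0}, {"grip": 0.3, "tx": 0, "ty": 0, "tz": 0, "rx": 0, "ry": 0, "rz": 0}])

```text
clock: 4.97
tcp_pos: [587.0, 89.8, 150.7]
tool_rot: [0.707, 0.707, 0.0, 0.0]
ft_force: [0.4, -0.2, 0.0]
width: 41.5
grasp_force: 0.0
```

```bash
cat > st.py <<'E'
from h import *
s=get_state();m=R.from_quat(s["tool_rot"]).as_matrix();print(s["clock"],"p",s["tcp_pos"].round(1),"yaw_y",round(np.arctan2(m[1,1],m[0,1]),3),"F",s["ft_force"].round(1),"M",s["moment"].round(3),"q7",s["joints"][6].round(2),s["width"].round(1),s["grasp_force"].round(1))
E
python3 st.py
```

```text
Traceback (most recent call last):
  File "st.py", line 2, in <module>
    s=get_state();m=R.from_quat(s["tool_rot"]).as_matrix();print(s["clock"],"p",s["tcp_pos"].round(1),"yaw_y",round(np.arctan2(m[1,1],m[0,1]),3),"F",s["ft_force"].round(1),"M",s["moment"].round(3),"q7",s["joints"][6].round(2),s["width"].round(1),s["grasp_force"].round(1))
                                                                                                                                                                                                                                  ^^^^^^^^^^^^^^^^
AttributeError: 'float' object has no attribute 'round'
```

Emit:
servo_tool(series=[{"grip": 0.3, "tx": 0, "ty": 0, "tz": 0, "rx": 0, "ry": 0, "rz": 0}, {"grip": 0.3, "tx": 0, "ty": 0, "tz": 0, "rx": 0, "ry": 0, "rz": 0}, {"grip": 0.3, "tx": 0, "ty": 0, "tz": 0, "rx": 0, "ry": 0, "rz": 0}, {"grip": 0.3, "tx": 0, "ty": 0, "tz": 0, "rx": 0, "ry": 0, "rz": 0}, {"grip": 0.3, "tx": 0, "ty": 0, "tz": 0, "rx": 0, "ry": 0, "rz": 0}, {"grip": 0.3, "tx": 0, "ty": 0, "tz": 0, "rx": 0, "ry": 0, "rz": 0}, {"grip": 0.3, "tx": 0, "ty": 0, "tz": 0, "rx": 0, "ry": 0, "rz": 0}, {"grip": 0.3, "tx": 0, "ty": 0, "tz": 0, "rx": 0, "ry": 0, "rz": 0}])

```text
clock: 5.63
tcp_pos: [586.9, 89.8, 150.6]
tool_rot: [0.707, 0.707, -0.0, -0.0]
ft_force: [-2.1, 0.9, 2.3]
width: 39.4
grasp_force: 20.0
```

```bash
sed -i 's/s\["width"\].round(1),s\["grasp_force"\].round(1)/s["width"],s["grasp_force"]/' st.py
python3 st.py
```

```text
5.6333 p [586.9  89.8 150.6] yaw_y -0.0 F [-2.1  0.9  2.3] M [-0.09   0.519  0.032] q7 -0.03 39.43758415717703 20.000361618585885
```

The knob is gripped: width 39.4 mm at 20 N. Turning right 1.28 rad.

Emit:
servo_tool(series=[{"grip": 0.3, "tx": 0, "ty": 0, "tz": 0, "rx": 0, "ry": 0, "rz": 0.04}, {"grip": 0.3, "tx": 0, "ty": 0, "tz": 0, "rx": 0, "ry": 0, "rz": 0.1}, {"grip": 0.3, "tx": 0, "ty": 0, "tz": 0, "rx": 0, "ry": 0, "rz": 0.18}, {"grip": 0.3, "tx": 0, "ty": 0, "tz": 0, "rx": 0, "ry": 0, "rz": 0.26}, {"grip": 0.3, "tx": 0, "ty": 0, "tz": 0, "rx": 0, "ry": 0, "rz": 0.34}, {"grip": 0.3, "tx": 0, "ty": 0, "tz": 0, "rx": 0, "ry": 0, "rz": 0.42}, {"grip": 0.3, "tx": 0, "ty": 0, "tz": 0, "rx": 0, "ry": 0, "rz": 0.5}, {"grip": 0.3, "tx": 0, "ty": 0, "tz": 0, "rx": 0, "ry": 0, "rz": 0.56}])

```text
clock: 6.3
tcp_pos: [586.0, 90.1, 150.5]
tool_rot: [0.876, 0.482, -0.001, -0.001]
ft_force: [-6.8, 0.6, 7.2]
width: 39.2
grasp_force: 20.0
```

```bash
python3 st.py
```

```text
6.3 p [586.   90.1 150.5] yaw_y -0.564 F [-6.8  0.6  7.2] M [0.166 1.736 0.056] q7 -0.55 39.18250913239748 20.005949568003416
```

Emit:
servo_tool(series=[{"grip": 0.3, "tx": 0, "ty": 0, "tz": 0, "rx": 0, "ry": 0, "rz": 0.1}, {"grip": 0.3, "tx": 0, "ty": 0, "tz": 0, "rx": 0, "ry": 0, "rz": 0.2}, {"grip": 0.3, "tx": 0, "ty": 0, "tz": 0, "rx": 0, "ry": 0, "rz": 0.3}, {"grip": 0.3, "tx": 0, "ty": 0, "tz": 0, "rx": 0, "ry": 0, "rz": 0.4}, {"grip": 0.3, "tx": 0, "ty": 0, "tz": 0, "rx": 0, "ry": 0, "rz": 0.5}, {"grip": 0.3, "tx": 0, "ty": 0, "tz": 0, "rx": 0, "ry": 0, "rz": 0.59}, {"grip": 0.3, "tx": 0, "ty": 0, "tz": 0, "rx": 0, "ry": 0, "rz": 0.66}, {"grip": 0.3, "tx": 0, "ty": 0, "tz": 0, "rx": 0, "ry": 0, "rz": 0.71}])

```text
clock: 6.97
tcp_pos: [585.5, 91.2, 150.5]
tool_rot: [0.989, 0.149, -0.002, -0.001]
ft_force: [-10.2, 3.5, 8.9]
width: 39.6
grasp_force: 20.0
```

```bash
python3 st.py; python3 - <<'E'
from h import *
f=grab_frame("wrist");p=polar(f,"p2.png",C=np.array([586.6,90.2]))
s=f["pixels"];h=cv2.resize(s[60:290,180:500],(780,560));
cv2.imwrite("pics/c2.png",np.vstack([cv2.cvtColor(p,cv2.COLOR_RGB2BGR)[:150],cv2.cvtColor(cv2.resize(s[60:290,130:530],(780,449)),cv2.COLOR_RGB2BGR)]))
E
```

```text
6.9667 p [585.5  91.2 150.5] yaw_y -1.273 F [-10.2   3.5   8.9] M [0.831 2.447 0.062] q7 -1.19 39.606705530276265 20.007927417755127
```

View pics/c2.png

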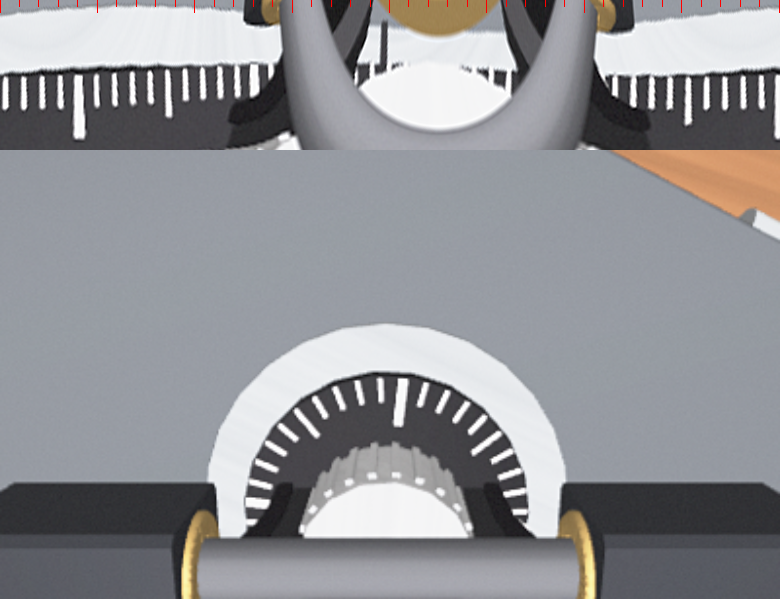

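The view from behind the dial shows mark 30 at polar x≈79. That puts 12.1 to 12.3 at the index, so the grip did not slip. Turning left 1.40 rad to 21.

Emit:
servo_tool(series=[{"grip": 0.3, "tx": 0, "ty": 0, "tz": 0, "rx": 0, "ry": 0, "rz": -0.04}, {"grip": 0.3, "tx": 0, "ty": 0, "tz": 0, "rx": 0, "ry": 0, "rz": -0.12}, {"grip": 0.3, "tx": 0, "ty": 0, "tz": 0, "rx": 0, "ry": 0, "rz": -0.22}, {"grip": 0.3, "tx": 0, "ty": 0, "tz": 0, "rx": 0, "ry": 0, "rz": -0.32}, {"grip": 0.3, "tx": 0, "ty": 0, "tz": 0, "rx": 0, "ry": 0, "rz": -0.42}, {"grip": 0.3, "tx": 0, "ty": 0, "tz": 0, "rx": 0, "ry": 0, "rz": -0.52}, {"grip": 0.3, "tx": 0, "ty": 0, "tz": 0, "rx": 0, "ry": 0, "rz": -0.62}, {"grip": 0.3, "tx": 0, "ty": 0, "tz": 0, "rx": 0, "ry": 0, "rz": -0.7}])

```text
clock: 7.68
tcp_pos: [586.0, 90.1, 150.5]
tool_rot: [0.876, 0.482, -0.001, -0.001]
ft_force: [-5.9, 1.3, 5.9]
width: 39.9
grasp_force: 20.0
```

Emit:
servo_tool(series=[{"grip": 0.3, "tx": 0, "ty": 0, "tz": 0, "rx": 0, "ry": 0, "rz": -0.1}, {"grip": 0.3, "tx": 0, "ty": 0, "tz": 0, "rx": 0, "ry": 0, "rz": -0.2}, {"grip": 0.3, "tx": 0, "ty": 0, "tz": 0, "rx": 0, "ry": 0, "rz": -0.3}, {"grip": 0.3, "tx": 0, "ty": 0, "tz": 0, "rx": 0, "ry": 0, "rz": -0.4}, {"grip": 0.3, "tx": 0, "ty": 0, "tz": 0, "rx": 0, "ry": 0, "rz": -0.5}, {"grip": 0.3, "tx": 0, "ty": 0, "tz": 0, "rx": 0, "ry": 0, "rz": -0.6}, {"grip": 0.3, "tx": 0, "ty": 0, "tz": 0, "rx": 0, "ry": 0, "rz": -0.66}, {"grip": 0.3, "tx": 0, "ty": 0, "tz": 0, "rx": 0, "ry": 0, "rz": -0.7}])

```text
clock: 8.35
tcp_pos: [587.1, 89.7, 150.6]
tool_rot: [0.658, 0.753, 0.0, 0.0]
ft_force: [-0.5, -0.5, 3.0]
width: 39.3
grasp_force: 20.0
```

```bash
python3 st.py; python3 - <<'E'
from h import *
f=grab_frame("wrist");p=polar(f,"p3.png",C=np.array([586.6,90.8]))
s=f["pixels"]
cv2.imwrite("pics/c3.png",np.vstack([cv2.cvtColor(p,cv2.COLOR_RGB2BGR)[:150],cv2.cvtColor(cv2.resize(s[60:290,130:530],(780,449)),cv2.COLOR_RGB2BGR)]))
E
```

```text
8.35 p [587.1  89.7 150.6] yaw_y 0.133 F [-0.5 -0.5  3. ] M [ 0.025 -0.186 -0.066] q7 0.09 39.26689536674716 19.998108842410147
```

View pics/c3.png

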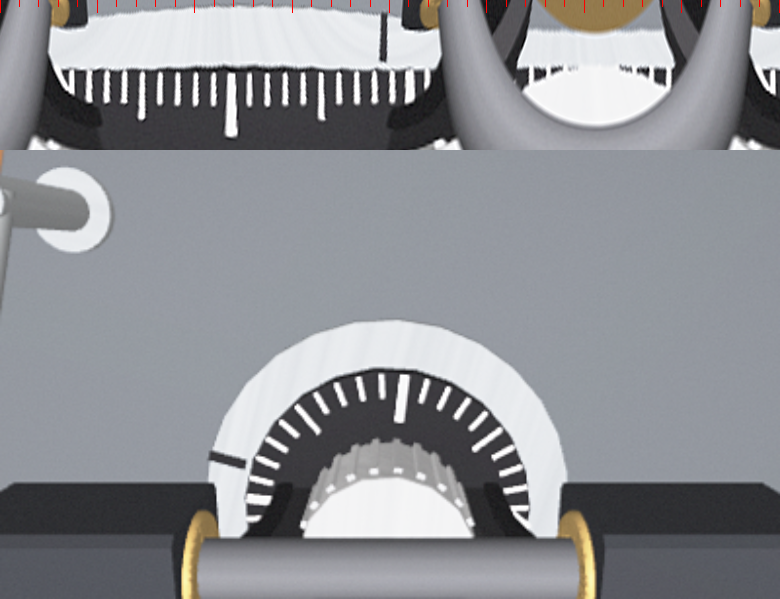

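The view shows mark 30 at -81° and the index beside it, which gives about 21.1. Now turning right to the stop, in small steps with a softer 12 N grip to limit the torque.

Emit:
servo_tool(newtons=12, series=[{"grip": 0.3, "tx": 0, "ty": 0, "tz": 0, "rx": 0, "ry": 0, "rz": 0}, {"grip": 0.3, "tx": 0, "ty": 0, "tz": 0, "rx": 0, "ry": 0, "rz": 0.03}, {"grip": 0.3, "tx": 0, "ty": 0, "tz": 0, "rx": 0, "ry": 0, "rz": 0.07}, {"grip": 0.3, "tx": 0, "ty": 0, "tz": 0, "rx": 0, "ry": 0, "rz": 0.11}, {"grip": 0.3, "tx": 0, "ty": 0, "tz": 0, "rx": 0, "ry": 0, "rz": 0.15}, {"grip": 0.3, "tx": 0, "ty": 0, "tz": 0, "rx": 0, "ry": 0, "rz": 0.18}, {"grip": 0.3, "tx": 0, "ty": 0, "tz": 0, "rx": 0, "ry": 0, "rz": 0.2}, {"grip": 0.3, "tx": 0, "ty": 0, "tz": 0, "rx": 0, "ry": 0, "rz": 0.2}])

```text
clock: 9.07
tcp_pos: [586.8, 89.8, 150.6]
tool_rot: [0.732, 0.681, -0.0, -0.0]
ft_force: [-2.8, -0.5, 3.9]
width: 39.9
grasp_force: 12.0
```

```bash
python3 st.py
```

```text
9.0667 p [586.8  89.8 150.6] yaw_y -0.072 F [-2.8 -0.5  3.9] M [-0.091  0.725 -0.062] q7 -0.1 39.86348465035636 12.00254982104525
```

Emit:
servo_tool(series=[{"grip": 0.3, "tx": 0, "ty": 0, "tz": 0, "rx": 0, "ry": 0, "rz": 0.01}, {"grip": 0.3, "tx": 0, "ty": 0, "tz": 0, "rx": 0, "ry": 0, "rz": 0.02}, {"grip": 0.3, "tx": 0, "ty": 0, "tz": 0, "rx": 0, "ry": 0, "rz": 0.03}, {"grip": 0.3, "tx": 0, "ty": 0, "tz": 0, "rx": 0, "ry": 0, "rz": 0.04}, {"grip": 0.3, "tx": 0, "ty": 0, "tz": 0, "rx": 0, "ry": 0, "rz": 0.05}, {"grip": 0.3, "tx": 0, "ty": 0, "tz": 0, "rx": 0, "ry": 0, "rz": 0.06}, {"grip": 0.3, "tx": 0, "ty": 0, "tz": 0, "rx": 0, "ry": 0, "rz": 0.06}, {"grip": 0.3, "tx": 0, "ty": 0, "tz": 0, "rx": 0, "ry": 0, "rz": 0.06}])

```text
clock: 9.73
tcp_pos: [586.7, 89.8, 150.6]
tool_rot: [0.752, 0.659, -0.0, -0.0]
ft_force: [-4.6, -0.2, 5.7]
width: 39.6
grasp_force: 12.0
```

```bash
python3 st.py
```

```text
9.7333 p [586.7  89.8 150.6] yaw_y -0.131 F [-4.6 -0.2  5.7] M [-0.017  1.133 -0.018] q7 -0.15 39.57297235256228 12.006440469995141
```

Emit:
servo_tool(series=[{"grip": 0.3, "tx": 0, "ty": 0, "tz": 0, "rx": 0, "ry": 0, "rz": 0.01}, {"grip": 0.3, "tx": 0, "ty": 0, "tz": 0, "rx": 0, "ry": 0, "rz": 0.02}, {"grip": 0.3, "tx": 0, "ty": 0, "tz": 0, "rx": 0, "ry": 0, "rz": 0.03}, {"grip": 0.3, "tx": 0, "ty": 0, "tz": 0, "rx": 0, "ry": 0, "rz": 0.04}, {"grip": 0.3, "tx": 0, "ty": 0, "tz": 0, "rx": 0, "ry": 0, "rz": 0.05}, {"grip": 0.3, "tx": 0, "ty": 0, "tz": 0, "rx": 0, "ry": 0, "rz": 0.06}, {"grip": 0.3, "tx": 0, "ty": 0, "tz": 0, "rx": 0, "ry": 0, "rz": 0.06}, {"grip": 0.3, "tx": 0, "ty": 0, "tz": 0, "rx": 0, "ry": 0, "rz": 0.06}])

```text
clock: 10.4
tcp_pos: [586.6, 89.8, 150.5]
tool_rot: [0.771, 0.637, -0.0, -0.0]
ft_force: [-5.4, 0.1, 5.7]
width: 39.4
grasp_force: 12.0
```

```bash
python3 st.py
```

```text
10.4 p [586.6  89.8 150.5] yaw_y -0.191 F [-5.4  0.1  5.7] M [-0.064  1.289  0.028] q7 -0.21 39.409263806409406 12.007689499296248
```

Emit:
servo_tool(series=[{"grip": 0.3, "tx": 0, "ty": 0, "tz": 0, "rx": 0, "ry": 0, "rz": 0.01}, {"grip": 0.3, "tx": 0, "ty": 0, "tz": 0, "rx": 0, "ry": 0, "rz": 0.02}, {"grip": 0.3, "tx": 0, "ty": 0, "tz": 0, "rx": 0, "ry": 0, "rz": 0.03}, {"grip": 0.3, "tx": 0, "ty": 0, "tz": 0, "rx": 0, "ry": 0, "rz": 0.04}, {"grip": 0.3, "tx": 0, "ty": 0, "tz": 0, "rx": 0, "ry": 0, "rz": 0.05}, {"grip": 0.3, "tx": 0, "ty": 0, "tz": 0, "rx": 0, "ry": 0, "rz": 0.06}, {"grip": 0.3, "tx": 0, "ty": 0, "tz": 0, "rx": 0, "ry": 0, "rz": 0.06}, {"grip": 0.3, "tx": 0, "ty": 0, "tz": 0, "rx": 0, "ry": 0, "rz": 0.06}])

```text
clock: 11.07
tcp_pos: [586.5, 89.8, 150.5]
tool_rot: [0.79, 0.613, -0.0, -0.0]
ft_force: [-5.9, 0.1, 5.8]
width: 39.8
grasp_force: 12.0
```

```bash
python3 st.py
```

```text
11.0667 p [586.5  89.8 150.5] yaw_y -0.251 F [-5.9  0.1  5.8] M [0.005 1.427 0.04 ] q7 -0.26 39.78462932392866 12.008626072201878
```

Emit:
servo_tool(series=[{"grip": 0.3, "tx": 0, "ty": 0, "tz": 0, "rx": 0, "ry": 0, "rz": 0.01}, {"grip": 0.3, "tx": 0, "ty": 0, "tz": 0, "rx": 0, "ry": 0, "rz": 0.02}, {"grip": 0.3, "tx": 0, "ty": 0, "tz": 0, "rx": 0, "ry": 0, "rz": 0.03}, {"grip": 0.3, "tx": 0, "ty": 0, "tz": 0, "rx": 0, "ry": 0, "rz": 0.04}, {"grip": 0.3, "tx": 0, "ty": 0, "tz": 0, "rx": 0, "ry": 0, "rz": 0.05}, {"grip": 0.3, "tx": 0, "ty": 0, "tz": 0, "rx": 0, "ry": 0, "rz": 0.06}, {"grip": 0.3, "tx": 0, "ty": 0, "tz": 0, "rx": 0, "ry": 0, "rz": 0.06}, {"grip": 0.3, "tx": 0, "ty": 0, "tz": 0, "rx": 0, "ry": 0, "rz": 0.06}])

```text
clock: 11.73
tcp_pos: [586.4, 89.9, 150.5]
tool_rot: [0.808, 0.589, -0.0, -0.0]
ft_force: [-5.2, 0.4, 6.9]
width: 39.8
grasp_force: 12.0
```

```bash
python3 st.py
```

```text
11.7333 p [586.4  89.9 150.5] yaw_y -0.311 F [-5.2  0.4  6.9] M [0.085 1.505 0.022] q7 -0.32 39.77849391732008 12.00985156930983
```

Emit:
servo_tool(series=[{"grip": 0.3, "tx": 0, "ty": 0, "tz": 0, "rx": 0, "ry": 0, "rz": 0.01}, {"grip": 0.3, "tx": 0, "ty": 0, "tz": 0, "rx": 0, "ry": 0, "rz": 0.02}, {"grip": 0.3, "tx": 0, "ty": 0, "tz": 0, "rx": 0, "ry": 0, "rz": 0.03}, {"grip": 0.3, "tx": 0, "ty": 0, "tz": 0, "rx": 0, "ry": 0, "rz": 0.04}, {"grip": 0.3, "tx": 0, "ty": 0, "tz": 0, "rx": 0, "ry": 0, "rz": 0.05}, {"grip": 0.3, "tx": 0, "ty": 0, "tz": 0, "rx": 0, "ry": 0, "rz": 0.06}, {"grip": 0.3, "tx": 0, "ty": 0, "tz": 0, "rx": 0, "ry": 0, "rz": 0.06}, {"grip": 0.3, "tx": 0, "ty": 0, "tz": 0, "rx": 0, "ry": 0, "rz": 0.06}])

```text
clock: 12.4
tcp_pos: [586.3, 90.0, 150.5]
tool_rot: [0.825, 0.565, -0.0, -0.001]
ft_force: [-5.8, 0.2, 6.2]
width: 39.6
grasp_force: 12.0
```

```bash
python3 st.py
```

```text
12.4 p [586.3  90.  150.5] yaw_y -0.371 F [-5.8  0.2  6.2] M [ 0.111  1.681 -0.066] q7 -0.37 39.600246544738326 12.010347903706133
```

Emit:
servo_tool(series=[{"grip": 0.3, "tx": 0, "ty": 0, "tz": 0, "rx": 0, "ry": 0, "rz": 0.01}, {"grip": 0.3, "tx": 0, "ty": 0, "tz": 0, "rx": 0, "ry": 0, "rz": 0.02}, {"grip": 0.3, "tx": 0, "ty": 0, "tz": 0, "rx": 0, "ry": 0, "rz": 0.03}, {"grip": 0.3, "tx": 0, "ty": 0, "tz": 0, "rx": 0, "ry": 0, "rz": 0.04}, {"grip": 0.3, "tx": 0, "ty": 0, "tz": 0, "rx": 0, "ry": 0, "rz": 0.05}, {"grip": 0.3, "tx": 0, "ty": 0, "tz": 0, "rx": 0, "ry": 0, "rz": 0.06}, {"grip": 0.3, "tx": 0, "ty": 0, "tz": 0, "rx": 0, "ry": 0, "rz": 0.06}, {"grip": 0.3, "tx": 0, "ty": 0, "tz": 0, "rx": 0, "ry": 0, "rz": 0.06}])

```text
clock: 13.07
tcp_pos: [586.2, 90.0, 150.5]
tool_rot: [0.842, 0.54, -0.001, -0.001]
ft_force: [-6.8, -0.2, 7.0]
width: 39.7
grasp_force: 12.0
```

```bash
python3 st.py; python3 - <<'E'
from h import *
f=grab_frame("wrist");g=f["pixels"]
save(f,"w4.png")
b=cv2.cvtColor(cv2.imread("pics/c3.png"),cv2.COLOR_BGR2RGB)[150:];n=cv2.resize(g[60:290,130:530],(780,449))
# correlation of dial marks in camera frame (dial moves with tool -> same image)
A=cv2.cvtColor(b,cv2.COLOR_RGB2GRAY)[220:330,250:530];B=cv2.cvtColor(n,cv2.COLOR_RGB2GRAY)[200:350,230:550]
r=cv2.matchTemplate(B,A,cv2.TM_CCOEFF_NORMED);print(cv2.minMaxLoc(r))
E
```

```text
13.0667 p [586.2  90.  150.5] yaw_y -0.43 F [-6.8 -0.2  7. ] M [0.155 1.74  0.016] q7 -0.43 39.67286539640997 12.01153623405844
(0.299411803483963, 0.9898433685302734, (40, 0), (19, 21))
```

The dial still turns with the fingers (image match 0.99). It has turned 0.56 rad so far without reaching the stop.

Emit:
servo_tool(series=[{"grip": 0.3, "tx": 0, "ty": 0, "tz": 0, "rx": 0, "ry": 0, "rz": 0.01}, {"grip": 0.3, "tx": 0, "ty": 0, "tz": 0, "rx": 0, "ry": 0, "rz": 0.02}, {"grip": 0.3, "tx": 0, "ty": 0, "tz": 0, "rx": 0, "ry": 0, "rz": 0.03}, {"grip": 0.3, "tx": 0, "ty": 0, "tz": 0, "rx": 0, "ry": 0, "rz": 0.04}, {"grip": 0.3, "tx": 0, "ty": 0, "tz": 0, "rx": 0, "ry": 0, "rz": 0.05}, {"grip": 0.3, "tx": 0, "ty": 0, "tz": 0, "rx": 0, "ry": 0, "rz": 0.06}, {"grip": 0.3, "tx": 0, "ty": 0, "tz": 0, "rx": 0, "ry": 0, "rz": 0.06}, {"grip": 0.3, "tx": 0, "ty": 0, "tz": 0, "rx": 0, "ry": 0, "rz": 0.06}])

```text
clock: 13.78
tcp_pos: [586.1, 89.9, 150.5]
tool_rot: [0.858, 0.514, -0.001, -0.001]
ft_force: [-7.4, 0.1, 8.0]
width: 39.4
grasp_force: 12.0
```

```bash
python3 st.py
```

```text
13.7833 p [586.1  89.9 150.5] yaw_y -0.49 F [-7.4  0.1  8. ] M [-0.023  1.895  0.184] q7 -0.49 39.436861541895 12.013424369506538
```

Emit:
servo_tool(series=[{"grip": 0.3, "tx": 0, "ty": 0, "tz": 0, "rx": 0, "ry": 0, "rz": 0.005}, {"grip": 0.3, "tx": 0, "ty": 0, "tz": 0, "rx": 0, "ry": 0, "rz": 0.01}, {"grip": 0.3, "tx": 0, "ty": 0, "tz": 0, "rx": 0, "ry": 0, "rz": 0.01}, {"grip": 0.3, "tx": 0, "ty": 0, "tz": 0, "rx": 0, "ry": 0, "rz": 0.01}, {"grip": 0.3, "tx": 0, "ty": 0, "tz": 0, "rx": 0, "ry": 0, "rz": 0.01}, {"grip": 0.3, "tx": 0, "ty": 0, "tz": 0, "rx": 0, "ry": 0, "rz": 0.01}, {"grip": 0.3, "tx": 0, "ty": 0, "tz": 0, "rx": 0, "ry": 0, "rz": 0.01}, {"grip": 0.3, "tx": 0, "ty": 0, "tz": 0, "rx": 0, "ry": 0, "rz": 0.01}])

```text
clock: 14.45
tcp_pos: [586.1, 89.8, 150.5]
tool_rot: [0.86, 0.51, -0.001, -0.001]
ft_force: [-7.9, 0.2, 7.6]
width: 39.9
grasp_force: 12.0
```

```bash
python3 st.py;python3 - <<'E'
from h import *
f=grab_frame("wrist");g=f["pixels"]
b=cv2.cvtColor(cv2.imread("pics/c3.png"),cv2.COLOR_BGR2RGB)[150:];n=cv2.resize(g[60:290,130:530],(780,449))
A=cv2.cvtColor(b,cv2.COLOR_RGB2GRAY)[220:330,250:530];B=cv2.cvtColor(n,cv2.COLOR_RGB2GRAY)[200:350,230:550]
print(cv2.minMaxLoc(cv2.matchTemplate(B,A,cv2.TM_CCOEFF_NORMED)))
E
```

```text
14.45 p [586.1  89.8 150.5] yaw_y -0.5 F [-7.9  0.2  7.6] M [-0.011  1.948  0.211] q7 -0.49 39.891327052440786 12.01398738892749
(0.3038444221019745, 0.9903483986854553, (40, 0), (18, 21))
```

The torque climbed to about 0.2 N m, so the dial is against its stop. I'll let go and move above the bar.

Emit:
servo_tool(series=[{"grip": 0.5, "tx": 0, "ty": 0, "tz": 0, "rx": 0, "ry": 0, "rz": 0}, {"grip": 0.8, "tx": 0, "ty": 0, "tz": 0, "rx": 0, "ry": 0, "rz": 0}, {"grip": 0.8, "tx": 0, "ty": 0, "tz": 0, "rx": 0, "ry": 0, "rz": 0}, {"grip": 0.8, "tx": 0, "ty": 0, "tz": 0, "rx": 0, "ry": 0, "rz": 0}, {"grip": 0.8, "tx": 0, "ty": 0, "tz": -2, "rx": 0, "ry": 0, "rz": 0}, {"grip": 0.8, "tx": 0, "ty": 0, "tz": -10, "rx": 0, "ry": 0, "rz": 0}, {"grip": 0.8, "tx": 0, "ty": 0, "tz": -22, "rx": 0, "ry": 0, "rz": 0}, {"grip": 0.8, "tx": 0, "ty": 0, "tz": -36, "rx": 0, "ry": 0, "rz": 0}])

```text
clock: 15.17
tcp_pos: [586.9, 89.6, 187.6]
tool_rot: [0.86, 0.51, -0.0, 0.0]
ft_force: [-0.4, -0.6, 0.2]
width: 69.0
grasp_force: 0.0
```

Emit:
servo_tool(series=[{"grip": 0.8, "tx": 0, "ty": 0, "tz": -16, "rx": 0, "ry": 0, "rz": 0}, {"grip": 0.8, "tx": 0, "ty": 0, "tz": -32, "rx": 0, "ry": 0, "rz": 0}, {"grip": 0.8, "tx": 0, "ty": 0, "tz": -48, "rx": 0, "ry": 0, "rz": -0.06}, {"grip": 0.8, "tx": -8, "ty": -20, "tz": -54, "rx": 0, "ry": 0, "rz": -0.14}, {"grip": 0.8, "tx": -16, "ty": -42, "tz": -54, "rx": 0, "ry": 0, "rz": -0.22}, {"grip": 0.8, "tx": -24, "ty": -64, "tz": -54, "rx": 0, "ry": 0, "rz": -0.3}, {"grip": 0.8, "tx": -31, "ty": -82, "tz": -54, "rx": 0, "ry": 0, "rz": -0.36}, {"grip": 0.8, "tx": -35, "ty": -91, "tz": -54, "rx": 0, "ry": 0, "rz": -0.36}])

```text
clock: 15.83
tcp_pos: [488.9, 102.8, 241.8]
tool_rot: [0.753, 0.658, 0.001, -0.0]
ft_force: [-0.1, -0.2, 0.1]
width: 69.7
grasp_force: 0.0
```

```bash
python3 st.py; python3 - <<'E'
from h import *
f=grab_frame("wrist");save(f,"w5.png");g=f["pixels"]
for b in((490.3,103),):print(proj(f,[*b,162]))
t=np.array([np.sin(.137),np.cos(.137)]);B=np.array([490.3,103])
for d in(47,20,0,-20):
    p=proj(f,[*(B+d*t),157]);print(d,p.round(1))
t=grab_frame("top");n=cv2.cvtColor(t["pixels"],cv2.COLOR_RGB2BGR)
cv2.imwrite("pics/c5.png",np.hstack([cv2.cvtColor(g[:,100:560],cv2.COLOR_RGB2BGR),cv2.resize(n[140:300,240:400],(340,400))]))
E
```

```text
15.8333 p [488.9 102.8 241.8] yaw_y -0.136 F [-0.1 -0.2  0.1] M [-0.126  0.037  0.015] q7 -0.42 69.7173966309956 0.0
[330.59775724 214.86057293]
47 [330.7 145. ]
20 [330.6 184.8]
0 [330.6 212.8]
-20 [330.5 239.6]
```

View pics/c5.png

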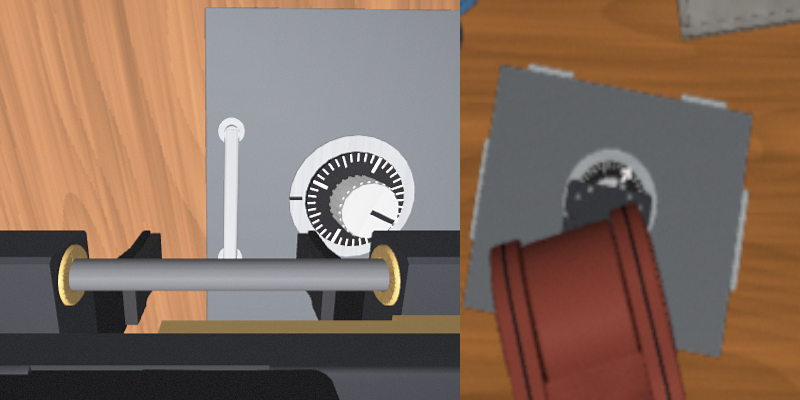

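The bar is at full-image column 331, as predicted, and the dial stayed where I left it. Descending and gripping the bar.

Emit:
servo_tool(series=[{"grip": 0.8, "tx": 0, "ty": 0, "tz": 14, "rx": 0, "ry": 0, "rz": 0}, {"grip": 0.8, "tx": 0, "ty": 0, "tz": 30, "rx": 0, "ry": 0, "rz": 0}, {"grip": 0.8, "tx": 0, "ty": 0, "tz": 46, "rx": 0, "ry": 0, "rz": 0}, {"grip": 0.8, "tx": 0, "ty": 0, "tz": 60, "rx": 0, "ry": 0, "rz": 0}, {"grip": 0.7, "tx": 0, "ty": 0, "tz": 72, "rx": 0, "ry": 0, "rz": 0}, {"grip": 0.5, "tx": 0, "ty": 0, "tz": 80, "rx": 0, "ry": 0, "rz": 0}, {"grip": 0.4, "tx": 0, "ty": 0, "tz": 84, "rx": 0, "ry": 0, "rz": 0}, {"grip": 0.3, "tx": 0, "ty": 0, "tz": 84, "rx": 0, "ry": 0, "rz": 0}])

```text
clock: 16.6
tcp_pos: [490.5, 102.3, 156.3]
tool_rot: [0.755, 0.656, -0.0, 0.0]
ft_force: [-0.8, -0.5, 0.3]
width: 50.9
grasp_force: 0.0
```

Emit:
servo_tool(newtons=30, series=[{"grip": 0.2, "tx": 0, "ty": 0, "tz": 0, "rx": 0, "ry": 0, "rz": 0}, {"grip": 0.1, "tx": 0, "ty": 0, "tz": 0, "rx": 0, "ry": 0, "rz": 0}, {"grip": 0, "tx": 0, "ty": 0, "tz": 0, "rx": 0, "ry": 0, "rz": 0}, {"grip": 0, "tx": 0, "ty": 0, "tz": 0, "rx": 0, "ry": 0, "rz": 0}, {"grip": 0, "tx": 0, "ty": 0, "tz": 0, "rx": 0, "ry": 0, "rz": 0}, {"grip": 0, "tx": 0, "ty": 0, "tz": 0, "rx": 0, "ry": 0, "rz": 0}, {"grip": 0, "tx": 0, "ty": 0, "tz": 0, "rx": 0, "ry": 0, "rz": 0}, {"grip": 0, "tx": 0, "ty": 0, "tz": 0, "rx": 0, "ry": 0, "rz": 0}])

```text
clock: 17.27
tcp_pos: [490.2, 102.8, 156.7]
tool_rot: [0.755, 0.656, -0.0, -0.0]
ft_force: [-1.3, 0.5, 3.1]
width: 9.0
grasp_force: 30.0
```

Emit:
servo_tool(series=[{"grip": 0, "tx": 0, "ty": 0, "tz": 0, "rx": 0, "ry": 0, "rz": 0}, {"grip": 0, "tx": 0, "ty": 0, "tz": 0, "rx": 0, "ry": 0, "rz": 0}, {"grip": 0, "tx": 0, "ty": 0, "tz": 0, "rx": 0, "ry": 0, "rz": 0}, {"grip": 0, "tx": 0, "ty": 0, "tz": 0, "rx": 0, "ry": 0, "rz": 0}, {"grip": 0, "tx": 0, "ty": 0, "tz": 0, "rx": 0, "ry": 0, "rz": 0}, {"grip": 0, "tx": 0, "ty": 0, "tz": 0, "rx": 0, "ry": 0, "rz": 0}, {"grip": 0, "tx": 0, "ty": 0, "tz": 0, "rx": 0, "ry": 0, "rz": 0}, {"grip": 0, "tx": 0, "ty": 0, "tz": 0, "rx": 0, "ry": 0, "rz": 0}])

```text
clock: 17.93
tcp_pos: [490.2, 102.7, 156.7]
tool_rot: [0.755, 0.656, -0.0, -0.0]
ft_force: [-2.5, 0.7, 5.3]
width: 9.1
grasp_force: 30.0
```

```bash
python3 st.py; python3 - <<'E'
import numpy as np
# arc relative to shut bar in box-x/z; tilt of tool = half the lid angle
P=lambda a:211.3*np.array([np.cos(np.pi-.2978-a),np.sin(np.pi-.2978-a)])
al=[0,.1,.3,.5,.7,.79,.81]
for a,b in zip(al[:-1],al[1:]):
    t=a/2
    print("call",a,b)
    for k in range(1,9):
        d=P(a+(b-a)*k/8)-P(a); y=np.array([np.cos(t),np.sin(t)*1]); z=np.array([-np.sin(t),-np.cos(t)])
        # tool y (back) tilts: Rx(t): y->y c + z s (z down)
        y=np.array([np.cos(t),-np.sin(t)])
        print(k,"ty %.1f tz %.1f rx %.3f"%(d@y,d@z,(b-a)*k/16))
E
```

```text
17.9333 p [490.2 102.7 156.7] yaw_y -0.14 F [-2.5  0.7  5.3] M [-0.049  0.614 -0.09 ] q7 -0.35 9.139268573436247 29.989399001933634
call 0 0.1
1 ty 0.8 tz -2.5 rx 0.006
2 ty 1.6 tz -5.0 rx 0.013
3 ty 2.5 tz -7.5 rx 0.019
4 ty 3.4 tz -10.0 rx 0.025
5 ty 4.3 tz -12.5 rx 0.031
6 ty 5.2 tz -15.0 rx 0.038
7 ty 6.2 tz -17.4 rx 0.044
8 ty 7.2 tz -19.9 rx 0.050
call 0.1 0.3
1 ty 1.9 tz -4.9 rx 0.012
2 ty 3.8 tz -9.8 rx 0.025
3 ty 6.0 tz -14.7 rx 0.037
4 ty 8.2 tz -19.5 rx 0.050
5 ty 10.5 tz -24.2 rx 0.062
6 ty 13.0 tz -28.9 rx 0.075
7 ty 15.6 tz -33.5 rx 0.087
8 ty 18.3 tz -38.0 rx 0.100
call 0.3 0.5
1 ty 2.3 tz -4.7 rx 0.013
2 ty 4.8 tz -9.4 rx 0.025
3 ty 7.4 tz -14.0 rx 0.038
4 ty 10.1 tz -18.6 rx 0.050
5 ty 12.9 tz -23.0 rx 0.062
6 ty 15.8 tz -27.4 rx 0.075
7 ty 18.8 tz -31.8 rx 0.088
8 ty 22.0 tz -36.0 rx 0.100
call 0.5 0.7
1 ty 2.8 tz -4.5 rx 0.012
2 ty 5.7 tz -8.9 rx 0.025
3 ty 8.8 tz -13.2 rx 0.037
4 ty 11.9 tz -17.5 rx 0.050
5 ty 15.1 tz -21.6 rx 0.062
6 ty 18.5 tz -25.7 rx 0.075
7 ty 21.9 tz -29.7 rx 0.087
8 ty 25.5 tz -33.6 rx 0.100
call 0.7 0.79
1 ty 1.4 tz -1.9 rx 0.006
2 ty 2.9 tz -3.8 rx 0.011
3 ty 4.4 tz -5.6 rx 0.017
4 ty 5.9 tz -7.5 rx 0.023
5 ty 7.4 tz -9.3 rx 0.028
6 ty 9.0 tz -11.1 rx 0.034
7 ty 10.6 tz -12.9 rx 0.039
8 ty 12.1 tz -14.6 rx 0.045
call 0.79 0.81
1 ty 0.3 tz -0.4 rx 0.001
2 ty 0.7 tz -0.8 rx 0.003
3 ty 1.0 tz -1.2 rx 0.004
4 ty 1.4 tz -1.6 rx 0.005
5 ty 1.7 tz -2.0 rx 0.006
6 ty 2.0 tz -2.4 rx 0.008
7 ty 2.4 tz -2.8 rx 0.009
8 ty 2.7 tz -3.2 rx 0.010
```

The bar is gripped (9 mm wide, 30 N). I'll test-lift 4 mm gently to see whether the bolt is drawn.

Emit:
servo_tool(series=[{"grip": 0, "tx": 0, "ty": 0, "tz": -0.5, "rx": 0, "ry": 0, "rz": 0}, {"grip": 0, "tx": 0, "ty": 0.3, "tz": -1, "rx": 0, "ry": 0, "rz": 0}, {"grip": 0, "tx": 0, "ty": 0.5, "tz": -1.5, "rx": 0, "ry": 0, "rz": 0}, {"grip": 0, "tx": 0, "ty": 0.6, "tz": -2, "rx": 0, "ry": 0, "rz": 0}, {"grip": 0, "tx": 0, "ty": 0.8, "tz": -2.5, "rx": 0, "ry": 0, "rz": 0}, {"grip": 0, "tx": 0, "ty": 1, "tz": -3, "rx": 0, "ry": 0, "rz": 0.0}, {"grip": 0, "tx": 0, "ty": 1.2, "tz": -3.5, "rx": 0, "ry": 0, "rz": 0}, {"grip": 0, "tx": 0, "ty": 1.3, "tz": -4, "rx": 0, "ry": 0, "rz": 0}])

```text
clock: 18.6
tcp_pos: [491.3, 102.6, 160.4]
tool_rot: [0.755, 0.656, -0.0, -0.0]
ft_force: [1.8, 3.0, -11.4]
width: 9.1
grasp_force: 30.0
```

Emit:
servo_tool(series=[{"grip": 0, "tx": 0, "ty": 0.2, "tz": -0.5, "rx": 0, "ry": 0, "rz": 0}, {"grip": 0, "tx": 0, "ty": 0.4, "tz": -1, "rx": 0, "ry": 0, "rz": 0}, {"grip": 0, "tx": 0, "ty": 0.5, "tz": -1.5, "rx": 0, "ry": 0, "rz": 0}, {"grip": 0, "tx": 0, "ty": 0.6, "tz": -2, "rx": 0, "ry": 0, "rz": 0}, {"grip": 0, "tx": 0, "ty": 0.8, "tz": -2.5, "rx": 0, "ry": 0, "rz": 0}, {"grip": 0, "tx": 0, "ty": 1, "tz": -3, "rx": 0, "ry": 0, "rz": 0}, {"grip": 0, "tx": 0, "ty": 1.2, "tz": -3.5, "rx": 0, "ry": 0, "rz": 0}, {"grip": 0, "tx": 0, "ty": 1.3, "tz": -4, "rx": 0, "ry": 0, "rz": 0}])

```text
clock: 19.27
tcp_pos: [492.7, 102.4, 164.5]
tool_rot: [0.755, 0.656, -0.0, -0.0]
ft_force: [0.3, 3.0, -11.0]
width: 9.0
grasp_force: 30.0
```

The force held steady at 11 N over 8 mm of rise, so the lid is unlocked. Continuing along the arc, tilting the tool by half the lid angle.

Emit:
servo_tool(series=[{"grip": 0, "tx": 0, "ty": 0.5, "tz": -1.5, "rx": 0.006, "ry": 0, "rz": 0}, {"grip": 0, "tx": 0, "ty": 1.1, "tz": -3, "rx": 0.012, "ry": 0, "rz": 0}, {"grip": 0, "tx": 0, "ty": 1.7, "tz": -4.5, "rx": 0.019, "ry": 0, "rz": 0}, {"grip": 0, "tx": 0, "ty": 2.2, "tz": -6, "rx": 0.025, "ry": 0, "rz": 0}, {"grip": 0, "tx": 0, "ty": 2.8, "tz": -7.5, "rx": 0.031, "ry": 0, "rz": 0}, {"grip": 0, "tx": 0, "ty": 3.4, "tz": -9, "rx": 0.037, "ry": 0, "rz": 0}, {"grip": 0, "tx": 0, "ty": 4, "tz": -10.5, "rx": 0.044, "ry": 0, "rz": 0}, {"grip": 0, "tx": 0, "ty": 4.6, "tz": -11.9, "rx": 0.05, "ry": 0, "rz": 0}])

```text
clock: 19.93
tcp_pos: [497.3, 101.7, 176.5]
tool_rot: [0.755, 0.656, -0.017, -0.019]
ft_force: [-3.8, 3.5, -9.1]
width: 8.5
grasp_force: 30.0
```

Emit:
servo_tool(series=[{"grip": 0, "tx": 0, "ty": 1.9, "tz": -4.9, "rx": 0.012, "ry": 0, "rz": 0}, {"grip": 0, "tx": 0, "ty": 3.8, "tz": -9.8, "rx": 0.025, "ry": 0, "rz": 0}, {"grip": 0, "tx": 0, "ty": 6, "tz": -14.7, "rx": 0.037, "ry": 0, "rz": 0}, {"grip": 0, "tx": 0, "ty": 8.2, "tz": -19.5, "rx": 0.05, "ry": 0, "rz": 0}, {"grip": 0, "tx": 0, "ty": 10.5, "tz": -24.2, "rx": 0.062, "ry": 0, "rz": 0}, {"grip": 0, "tx": 0, "ty": 13, "tz": -28.9, "rx": 0.075, "ry": 0, "rz": 0}, {"grip": 0, "tx": 0, "ty": 15.6, "tz": -33.5, "rx": 0.087, "ry": 0, "rz": 0}, {"grip": 0, "tx": 0, "ty": 18.3, "tz": -38, "rx": 0.1, "ry": 0, "rz": 0}])

```text
clock: 20.6
tcp_pos: [517.2, 98.7, 214.0]
tool_rot: [0.753, 0.654, -0.05, -0.057]
ft_force: [-6.2, 1.9, -6.9]
width: 8.9
grasp_force: 30.0
```

Emit:
servo_tool(series=[{"grip": 0, "tx": 0, "ty": 2.3, "tz": -4.7, "rx": 0.013, "ry": 0, "rz": 0}, {"grip": 0, "tx": 0, "ty": 4.8, "tz": -9.4, "rx": 0.025, "ry": 0, "rz": 0}, {"grip": 0, "tx": 0, "ty": 7.4, "tz": -14, "rx": 0.038, "ry": 0, "rz": 0}, {"grip": 0, "tx": 0, "ty": 10.1, "tz": -18.6, "rx": 0.05, "ry": 0, "rz": 0}, {"grip": 0, "tx": 0, "ty": 12.9, "tz": -23, "rx": 0.062, "ry": 0, "rz": 0}, {"grip": 0, "tx": 0, "ty": 15.8, "tz": -27.4, "rx": 0.075, "ry": 0, "rz": 0}, {"grip": 0, "tx": 0, "ty": 18.8, "tz": -31.8, "rx": 0.088, "ry": 0, "rz": 0}, {"grip": 0, "tx": 0, "ty": 22, "tz": -36, "rx": 0.1, "ry": 0, "rz": 0}])

```text
clock: 21.27
tcp_pos: [543.8, 94.8, 246.6]
tool_rot: [0.749, 0.651, -0.083, -0.095]
ft_force: [-10.1, 1.8, -3.9]
width: 8.8
grasp_force: 30.0
```

Emit:
servo_tool(series=[{"grip": 0, "tx": 0, "ty": 2.8, "tz": -4.5, "rx": 0.012, "ry": 0, "rz": 0}, {"grip": 0, "tx": 0, "ty": 5.7, "tz": -8.9, "rx": 0.025, "ry": 0, "rz": 0}, {"grip": 0, "tx": 0, "ty": 8.8, "tz": -13.2, "rx": 0.037, "ry": 0, "rz": 0}, {"grip": 0, "tx": 0, "ty": 11.9, "tz": -17.5, "rx": 0.05, "ry": 0, "rz": 0}, {"grip": 0, "tx": 0, "ty": 15.1, "tz": -21.6, "rx": 0.062, "ry": 0, "rz": 0}, {"grip": 0, "tx": 0, "ty": 18.5, "tz": -25.7, "rx": 0.075, "ry": 0, "rz": 0}, {"grip": 0, "tx": 0, "ty": 21.9, "tz": -29.7, "rx": 0.087, "ry": 0, "rz": 0}, {"grip": 0, "tx": 0, "ty": 25.5, "tz": -33.6, "rx": 0.1, "ry": 0, "rz": 0}])

```text
clock: 21.93
tcp_pos: [576.6, 90.0, 273.4]
tool_rot: [0.743, 0.646, -0.115, -0.132]
ft_force: [-11.0, 1.1, -1.3]
width: 9.1
grasp_force: 30.0
```

Emit:
servo_tool(series=[{"grip": 0, "tx": 0, "ty": 1.4, "tz": -1.9, "rx": 0.006, "ry": 0, "rz": 0}, {"grip": 0, "tx": 0, "ty": 2.9, "tz": -3.8, "rx": 0.011, "ry": 0, "rz": 0}, {"grip": 0, "tx": 0, "ty": 4.4, "tz": -5.6, "rx": 0.017, "ry": 0, "rz": 0}, {"grip": 0, "tx": 0, "ty": 5.9, "tz": -7.5, "rx": 0.023, "ry": 0, "rz": 0}, {"grip": 0, "tx": 0, "ty": 7.4, "tz": -9.3, "rx": 0.028, "ry": 0, "rz": 0}, {"grip": 0, "tx": 0, "ty": 9, "tz": -11.1, "rx": 0.034, "ry": 0, "rz": 0}, {"grip": 0, "tx": 0, "ty": 10.6, "tz": -12.9, "rx": 0.039, "ry": 0, "rz": 0}, {"grip": 0, "tx": 0, "ty": 12.1, "tz": -14.6, "rx": 0.045, "ry": 0, "rz": 0}])

```text
clock: 22.6
tcp_pos: [592.9, 87.6, 283.2]
tool_rot: [0.74, 0.643, -0.13, -0.149]
ft_force: [-9.7, 0.7, -0.0]
width: 8.8
grasp_force: 30.0
```

```bash
python3 st.py; python3 - <<'E'
from h import *
p=get_state()["tcp_pos"];d=p-np.array([690.6,76.5,95]);a=np.array([.9906,-.1366])
x=d[:2]@a;print("radius",np.hypot(x,d[2]),"lid",np.pi-.2978-np.arctan2(d[2],x))
E
```

```text
22.6 p [592.9  87.6 283.2] yaw_y -0.14 F [-9.7  0.7 -0. ] M [-0.03   1.849  0.045] q7 -0.05 8.801479681131555 30.00600278377533
radius 212.2794784528805 lid 0.7915768987368819
```

The lid is at 0.79 rad. I'll open the fingers modestly and back out along the tool axis.

Emit:
servo_tool(series=[{"grip": 0.2, "tx": 0, "ty": 0, "tz": 0, "rx": 0, "ry": 0, "rz": 0}, {"grip": 0.35, "tx": 0, "ty": 0, "tz": 0, "rx": 0, "ry": 0, "rz": 0}, {"grip": 0.35, "tx": 0, "ty": 0, "tz": 0, "rx": 0, "ry": 0, "rz": 0}, {"grip": 0.35, "tx": 0, "ty": 0, "tz": 0, "rx": 0, "ry": 0, "rz": 0}, {"grip": 0.35, "tx": 0, "ty": 0, "tz": -1, "rx": 0, "ry": 0, "rz": 0}, {"grip": 0.35, "tx": 0, "ty": 0, "tz": -5, "rx": 0, "ry": 0, "rz": 0}, {"grip": 0.35, "tx": 0, "ty": 0, "tz": -12, "rx": 0, "ry": 0, "rz": 0}, {"grip": 0.35, "tx": 0, "ty": 0, "tz": -20, "rx": 0, "ry": 0, "rz": 0}])

```text
clock: 23.27
tcp_pos: [601.0, 87.2, 300.8]
tool_rot: [0.74, 0.643, -0.129, -0.148]
ft_force: [0.5, -0.4, -0.7]
width: 30.3
grasp_force: 0.0
```

Emit:
servo_tool(series=[{"grip": 0.35, "tx": 0, "ty": 0, "tz": -12, "rx": 0, "ry": 0, "rz": 0}, {"grip": 0.35, "tx": 0, "ty": 0, "tz": -26, "rx": 0, "ry": 0, "rz": 0}, {"grip": 0.35, "tx": 0, "ty": 0, "tz": -42, "rx": 0, "ry": 0, "rz": 0}, {"grip": 0.35, "tx": 0, "ty": 0, "tz": -58, "rx": 0, "ry": 0, "rz": 0}, {"grip": 0.35, "tx": 0, "ty": 0, "tz": -72, "rx": 0, "ry": 0, "rz": 0}, {"grip": 0.35, "tx": 0, "ty": 0, "tz": -82, "rx": 0, "ry": 0, "rz": 0}, {"grip": 0.35, "tx": 0, "ty": 0, "tz": -88, "rx": 0, "ry": 0, "rz": 0}, {"grip": 0.35, "tx": 0, "ty": 0, "tz": -90, "rx": 0, "ry": 0, "rz": 0}])

```text
clock: 23.93
tcp_pos: [635.8, 81.7, 384.9]
tool_rot: [0.741, 0.643, -0.128, -0.147]
ft_force: [-0.4, -0.3, 0.1]
width: 30.3
grasp_force: 0.0
```

```bash
python3 st.py; python3 - <<'E'
from h import *
f=grab_frame("side");save(f,"s9.png")
H=np.array([690.6,76.5,95]);x=np.array([.9906,-.1366,0]);y=np.array([.1366,.9906,0]);
for a in(.7,.79,.88):
    t=np.pi-.2978-a;P=H+211.3*(np.cos(t)*x+np.array([0,0,np.sin(t)]));print(a,proj(f,P+51*y),proj(f,P-51*y))
E
```

```text
23.9333 p [635.8  81.7 384.9] yaw_y -0.141 F [-0.4 -0.3  0.1] M [-0.215 -0.393  0.072] q7 -0.14 30.300506288017115 0.0
0.7 [329.1579136  142.70115414] [340.84916473 122.03513981]
0.79 [321.90515352 137.53193334] [334.1743568  117.22593823]
0.88 [314.25305849 132.91537437] [327.1201398  112.94814179]
```

View pics/s9.png

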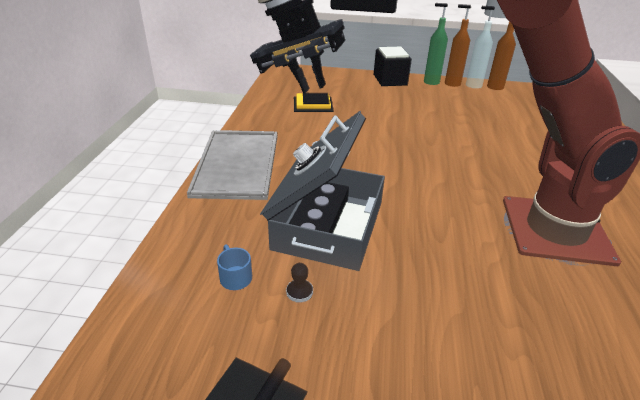

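The side view shows the lid open at about 45°, with the bar at roughly (322,138) to (337,119), matching the 0.79 rad prediction. The gripper is clear of everything, and the tamper at (299,283) and the blue cup at (235,268) have not moved. Handing in.

```bash
python3 -c "
from rig import *
print(sign_off())"
```

```text
the job is handed in; nothing more can be done
None
```

The strongbox is open: I dialled right to 12, left to 21, then right to the stop at about 0.2 N m, raised the lid to about 45° where it stays by itself, let go, left the cups and tamper untouched, and handed the job in at about 24 s.

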